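Turn over the raised leaf of a filter folio

TASK

The filter folio on the cabinet top holds two hinged sleeves like leaves of a book; the upper one has been left partly raised on the robot's right. With the fingertips, push that upper leaf up and over the spine and gently press it down until it lies flat on the robot's left. Only push it: do not pinch the leaf, leave the lower leaf lying flat, do not lift or drag the folio, leave everything else where it is, including the light switch, and move clear at the end.

Things in the scene. Friction and masses are not known exactly. Their poses are not given: they have to be found in the camera images.
- folio: Filter folio: loose weighted black base (0.9 kg), 196 mm along its x, 150 along y; right half 12 mm high, left half 19. Origin at the centre of its underside, on the surface. x points across the spine from the right half (robot's right), where both leaves start, to the left half; y along the spine, to the robot; z up. Yaw 1.17 to 1.97. At y = +-70 mm the spine ends in small blocks 29 mm high.
- spine (a point): Midpoint of the upper leaf's hinge axis, 21 mm above the folio's origin; axes as the folio's, the hinge axis along y. The stiff hinge (0.09 N m friction) stays where it is left: about 1.5 N at the edge lifts the leaf; past upright it does not fall by itself and must be pushed down.
- leaf_top (a joint): Upper leaf's angle: 0 = flat on the right side, 1.57 = upright, 3.14 (stop) = flat on the left side; starts 0.18 to 0.5. Hard sleeve with a graduated glass filter, grey rim, 110 g, 4 mm thick, 130 mm along the spine (centred), free edge 96 mm from the hinge axis, which lies in its mid-plane; an index tab reaches on to 112 mm.
- leaf_top_tab (a point): Centre of the upper leaf's index tab (40 mm along the spine, 16 mm out, 4 mm thick): 104 mm from the hinge axis, at folio y = +32 mm. Turns with the leaf: x from free edge to spine, y along the spine, z up while on the right side, down once turned over. At the start it is 38 mm or more above the surface, nothing under it.
- leaf_low (a joint): Angle of the lower leaf, a like sleeve lying flat (0) on the right half of the base, top face 17 mm above the surface, hinge axis at x = 0 and 15 mm up, same reach, tab at the folio's y = -32 mm. Stiff hinge as well. Must stay flat.
- holder: Bystander right of the folio: square black resin filter holder frame, 100 x 100 x 16 mm, origin at the centre of its underside.
- spare: Bystander left of the folio: another graduated filter in a loose hard sleeve lying flat, 130 x 90 x 6 mm (x, y, z), origin at the centre of its underside.
- ring: Bystander near the folio: steel adapter ring, 82 mm across, 7 mm high, origin at the centre of its underside.
- hood: Bystander near the folio: blue silicone lens hood, up to 82 mm across, 45 mm high, open at both ends, origin at the centre of its underside.
- cap: Bystander near the folio: black lens cap, 72 mm across, 10 mm high, origin at the centre of its underside.
- pen: Bystander beyond the folio: square black lens cleaning pen lying along its x, 110 x 12 x 12 mm (a 2 mm clip on top), origin at the centre of its underside.
- switch (a joint): Bystander at the right: small steel toggle for the strip light on a white block; 0 = leaning to the robot, 0.8 = leaning away. Starts at 0 to 0.8, stays where it is left, to be left alone.
- switch_base: The toggle's block, fixed to the top, origin at the centre of its underside; the toggle is 32 mm long.

How it is judged (in metres and radians):
At the end, for the whole second after the job is handed in: The upper leaf lies flat on the left side (joint leaf_top above 3.07 rad, within 4 degrees of its stop) and still; the lower leaf is flat (below 0.06 rad); the folio stands level within 30 mm of its start; every bystander is within 20 mm of its start (value of joint leaf_top above 3.07 rad and velocity of joint leaf_top between -0.05 and 0.05 rad/s and value of joint leaf_low below 0.06 rad and distance of folio from where it was at the start of the episode below 0.03 m and angle between folio's own z axis and vertical below 0.03 rad and linear speed of folio below 0.02 m/s and distance of each of holder, spare, ring, hood, cap, pen from where it was at the start of the episode below 0.02 m); the robot touches nothing.
It fails at once if the upper leaf was pinched or pressed harder than 35 N (contact force between the fingers and leaf_top above 35 N).
It fails at once if the upper leaf was flung or slammed (over 6 rad/s) (velocity of joint leaf_top above 6 rad/s or velocity of joint leaf_top below -6 rad/s).
It fails at once if the lower leaf was turned up with it (over 0.15 rad) (value of joint leaf_low above 0.15 rad).
It fails at once if the folio was lifted, tipped or dragged more than 30 mm (height (world z) of folio above 0.012 m or angle between folio's own z axis and vertical above 0.12 rad or distance of folio from where it was at the start of the episode above 0.03 m).
It fails at once if a bystander was moved more than 20 mm or the light switch touched (distance of any of holder, spare, ring, hood, cap, pen from where it was at the start of the episode above 0.02 m or contact force between anything else and switch_base above 1 N).
It also fails if it takes over 38 s, if anything falls off the work surface, if the arm or the gripper's body presses on something with over 40 N, if the wrist force passes 120 N, or if a joint passes its speed limit or range.

ROBOT

A 6-joint arm with a two-finger parallel gripper is mounted at the origin on the work surface. World frame = base frame: x ahead of the robot, y to its left, z up, the work surface at z = 0. Lengths are in mm, angles in rad, forces in N, time in s.
With the tool pointing down it reaches from about 325 to 900 mm from the base axis. Payload 3.5 kg.
Tool frame: the origin (TCP) lies on the centre line of the jaws, within the pads' length; the fingertips stand 19 mm ahead of it and the grasp point (between the pads) is the TCP; x points along the fingers, y is the direction in which the jaws open and shut, and the axes are right-handed (so a half turn about x gives the same grasp; the last joint's range is limited). The gripper opens to 85 mm and grips with 20 to 120 N. Pads are 22 mm wide; open, the fingers measure 114 mm over their backs; the gripper's body (76 mm by 85 mm) begins 54 mm behind the grasp point. The pads swing forward as they close: fully open they stand 13 mm farther back than shut.
Start: joints at [-0.103, 0.276, -0.026, 1.268, 0, 1.467], TCP at [624.997, -0.01, 250.313] pointing down, gripper open.
Joint ranges: [-3.12, 3.12], [-0.85, 1.88], [-1.08, 1.24], [-1.95, 2.15], [-1.57, 1.53], [-3.14, 3.14]. Speed limits (rad/s): [2.57, 2.57, 3.14, 3.14, 3.14, 3.14].

INTERFACE

Orientations are given as a 3x3 rotation matrix whose columns are the frame's x, y, z axes.
In Python, from workcell import ctrl, eyes, order, finder gives the robot as it stands.
- The arm moves only by the shell command python3 -m jog 'ROWS' [OPENING]. ROWS is JSON, a list of rows, each an object with "delta_pos": the shift along the tool's x, y, z in mm, a list of three; "angular": the turn, a rotation vector about the tool's x, y, z in rad, a list of three. In form: [{"delta_pos": [dx, dy, dz], "angular": [ax, ay, az]}, ...]. A call has 1 to 12 rows; each row shifts and turns the pose as measured when the row begins, along the tool's axes as they then stand; what a row does not reach is not made up. A row lasts 1/8 s, in which the tool goes at most 62.5 mm and 10.7 degrees, less where a joint would pass 70% of its speed; a pose out of reach is approached as far as the arm can. A call with a gripper value outside its range is refused whole. OPENING is the finger opening in mm, from 0 to 85.4, set as the call begins (- or left out, the last holds). The fingers move at their own pace and stop on an object; the grip force is fixed at half the most. Time passes only in rows, so rows that do not move let the fingers close. It gives the time, the measured TCP pose, the force and the opening at its end, in the units of the state.
- ctrl.sense(): the state, without advancing time (a new reading comes with each control period).
- eyes.snapshot(name): name is "scene" or "side" or "wrist"; returns the picture (480x640x3 uint8, red, green, blue); there is no depth.
- eyes.camera_model(name): a dict with "fx", "fy", "cx", "cy" (pixels), "xyz" and "rotation" of the camera in the world. Camera axes: x right, y down, z forward; pixel columns grow to the right and rows downward; lengths in mm; the calibration is good to about 2 mm. A picture is of the moment at which its call begins: read the wrist's pose just before it. camera_model takes no time and is no camera call; for the wrist camera it gives the pose at the moment of the call.
- order.close_job(): hands the job in, once; it reports no verdict.
Trained networks look in the newest picture that a camera, given by its name, has taken for a name from the list of things; names that differ only in an ending like _2 or _b are one class to them, and where a whole thing is asked for, a point or a joint stands for the part that bears it (a point fixed in the world has none). Each returns a list of dicts, best first, with "score" (0 to 1); they miss things now and then, are a little off and sometimes report something else, mostly with a low value. They report only what shows in the picture. A call takes as long as a camera call.
- finder.look_for(camera, name): "position" ([x, y, z] in mm, in world coordinates, good to about 4 mm: the middle of the surface that is visible of it).
- finder.trace(camera, name): "region" (480x640 bool, what is visible of it).
The state is a dict: "time_s": time; "q": joint angles; "joint_velocities": joint speeds; "effort": joint torques, N m; "ee_pos": TCP position; "ee_rot": TCP orientation; "contact_force": force on the tool from outside, world axes, zero at the start; "torque": the same for the moment, N m; "grip_width": finger opening in mm.
Only numpy, scipy, OpenCV 4.12 (cv2) and the standard library are available. Lean on these libraries where they do the work, as an engineer would, in place of code of your own. Each camera call takes 0.05 s, during which the arm holds its last target.

## Working session

There is one attempt and no reset: what is moved stays moved. The work goes in short steps, Python scripts to look and compute and a shell command to move; the robot and the scene stay as the last step left them, time stands still between calls to the robot, and variables do not carry over. Pictures are saved under pics/ and viewed, and the job is handed in when it is done.

```bash
ls; mkdir -p pics; python3 - <<'E'
from workcell import ctrl, eyes, order, finder
import cv2
for n in ["scene","side","wrist"]:
    im=eyes.snapshot(n); cv2.imwrite(f"pics/{n}0.png",im[:,:,::-1])
    m=eyes.camera_model(n); print(n,m)
    if n=="wrist": continue
    for t in ["folio","leaf_top","leaf_top_tab","spine"]:
        try: print(t,[(r["score"],[round(float(v)) for v in r["position"]]) for r in finder.look_for(n,t)[:2]])
        except Exception as e: print(t,e)
s=ctrl.sense(); print(s)
E
```

```text
pics
scene {'fx': 525.3454805458234, 'fy': 525.3454805458234, 'cx': 319.9944527257767, 'cy': 243.7521515101748, 'xyz': array([1271.25801455,  512.47685993,  706.43991965]), 'rotation': array([[-0.65602242,  0.42906333, -0.62091807],
       [ 0.75474056,  0.37170677, -0.54055599],
       [-0.0011333 , -0.82324889, -0.56767947]])}
folio [(0.97, [565, 118, 18]), (0.5, [707, 89, 10])]
leaf_top [(0.58, [546, 73, 44])]
leaf_top_tab [(0.6, [708, 90, 9])]
spine [(0.72, [566, 122, 21]), (0.37, [548, 74, 44])]
side {'fx': 586.3347655338717, 'fy': 586.3347655338717, 'cx': 322.06502965591295, 'cy': 241.6351886505395, 'xyz': array([  35.52774833, -826.16384669, 1184.49620881]), 'rotation': array([[ 0.81055073, -0.45382149,  0.37020747],
       [-0.58566027, -0.62473058,  0.51644337],
       [-0.00309317, -0.63541935, -0.77216104]])}
folio [(0.86, [544, 98, 24])]
leaf_top [(0.76, [540, 70, 42])]
leaf_top_tab [(0.75, [540, 70, 45])]
spine [(0.67, [540, 100, 20])]
wrist {'fx': 346.20571754668765, 'fy': 346.20571754668765, 'cx': 319.5563495248336, 'cy': 241.399630377361, 'xyz': array([624.59589794,  
[... 319 characters left out ...]

        3.11085075e-05,  1.46740984e+00]), 'joint_velocities': array([ 0.00187528, -0.0006946 , -0.00060515,  0.00088102,  0.00039424,
        0.00231099]), 'effort': array([-4.82825180e-04, -4.45079792e+01,  2.95295066e+01,  2.01209812e-03,
       -7.00882424e-05, -3.46413522e-06]), 'ee_pos': array([ 6.24985949e+02, -3.91142984e-03,  2.50303850e+02]), 'ee_rot': array([[-3.60823833e-05,  9.99999999e-01, -1.97897486e-05],
       [ 3.50200722e-05, -1.97884850e-05, -9.99999999e-01],
       [-9.99999999e-01, -3.60830763e-05, -3.50193582e-05]]), 'contact_force': array([0.14775623, 0.29644736, 0.48412827]), 'torque': array([ 0.04747958,  0.04719636, -0.02772334]), 'grip_width': 85.45326035394115}
```

View pics/scene0.png

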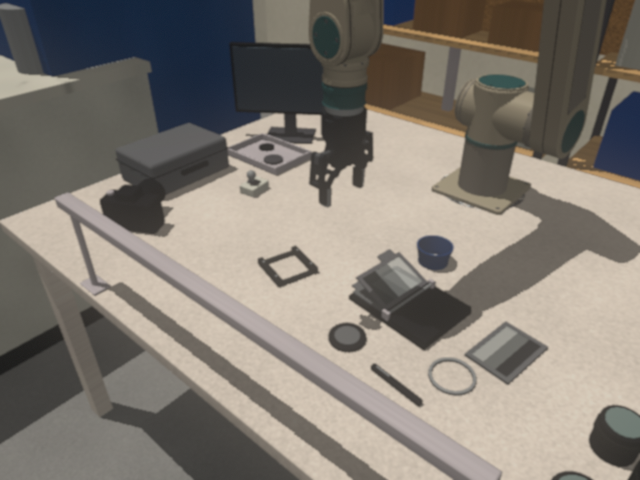

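View pics/side0.png

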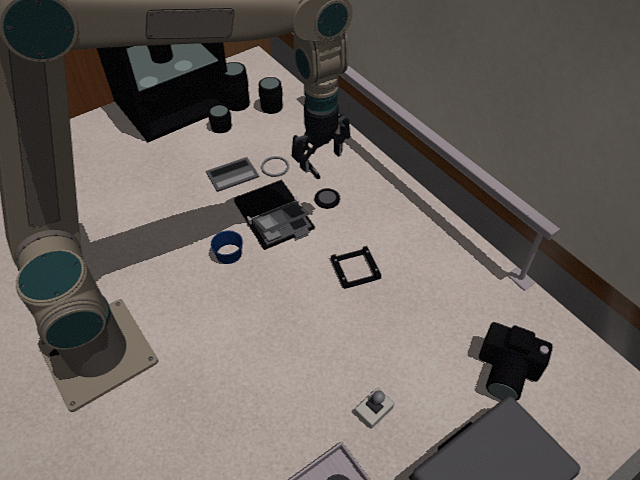

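View pics/wrist0.png

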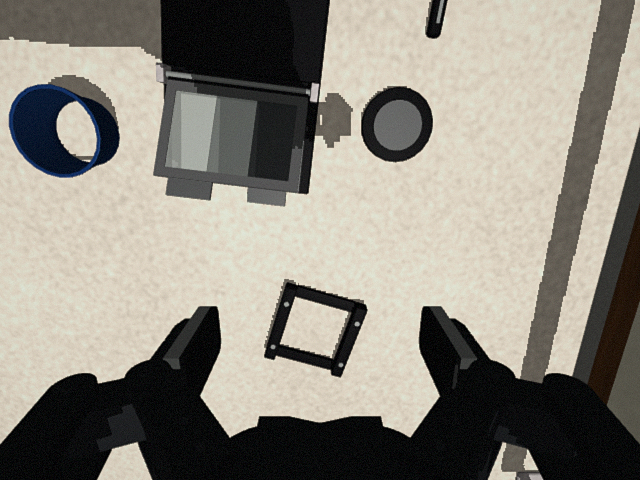

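```bash
cat > h.py <<'E'
import numpy as np
from workcell import ctrl, eyes, order, finder
def ray(m,u,v):
    d=np.array([(u-m["cx"])/m["fx"],(v-m["cy"])/m["fy"],1]); return np.array(m["xyz"]),m["rotation"]@d
def at(m,u,v,z):
    o,d=ray(m,u,v); return o+d*(z-o[2])/d[2]
def proj(m,p):
    c=m["rotation"].T@(np.array(p)-m["xyz"]); return c[0]/c[2]*m["fx"]+m["cx"],c[1]/c[2]*m["fy"]+m["cy"]
E
python3 - <<'E'
import cv2
im=cv2.imread("pics/wrist0.png")[40:220,140:340]
cv2.imwrite("pics/w0z.png",cv2.resize(im,None,fx=4/1.1,fy=3.3,interpolation=cv2.INTER_CUBIC) if 0 else cv2.resize(im,(660,594),interpolation=cv2.INTER_CUBIC))
im=cv2.imread("pics/side0.png")[170:280,200:350]
cv2.imwrite("pics/s0z.png",cv2.resize(im,(750,550),interpolation=cv2.INTER_CUBIC))
E
```

```text
(no output)
```

View pics/w0z.png

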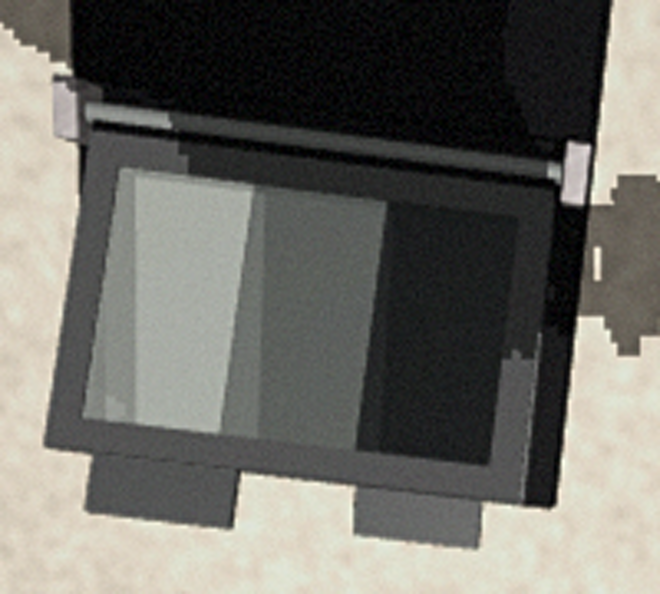

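View pics/s0z.png

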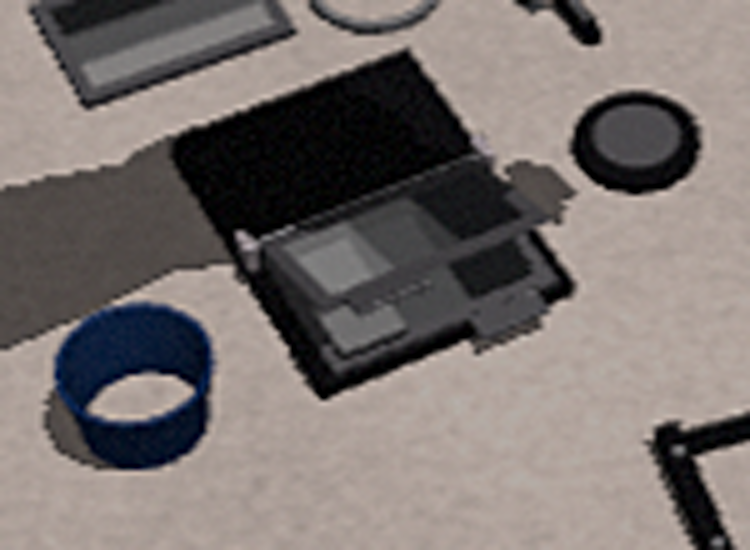

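```bash
python3 - <<'E'
from h import *
from scipy.optimize import least_squares
m=eyes.camera_model("wrist")
def leaf(r,y,a,t,hz): # t offset along thickness (up)
    return [-r*np.cos(a)-t*np.sin(a)*-1*-1 if 0 else -r*np.cos(a)+t*np.sin(a), y, hz+r*np.sin(a)+t*np.cos(a)]
obs=[((66,108),lambda a:[0,70,29]),((577,173),lambda a:[0,-70,29]),
((45,447),lambda a:leaf(96,65,a,2,21)),((525,503),lambda a:leaf(96,-65,a,2,21)),
((85,512),lambda a:leaf(112,52,a,2,21)),((233,528),lambda a:leaf(112,12,a,2,21)),
((355,535),lambda a:leaf(112,-12,0,2,15)),((478,548),lambda a:leaf(112,-52,0,2,15)),((554,507),lambda a:[-98,-75,12])]
def W(p,q):
    c,s=np.cos(p[2]),np.sin(p[2]); return np.array([p[0]+c*q[0]-s*q[1],p[1]+s*q[0]+c*q[1],q[2]])
def res(p): 
    return np.array([np.array(proj(m,W(p,f(p[3]))))-np.array([u/3.3+140-.35,v/3.3+40-.35]) for (u,v),f in obs]).ravel()
s=least_squares(res,[565,118,1.5,.35],loss="soft_l1"); p=s.x
print(p,np.round(res(p).reshape(-1,2),1).tolist())
print("tab",W(p,leaf(104,32,p[3],0,21)), "spine", W(p,[0,0,21]))
ms=eyes.camera_model("side")
for q in [[98,75,19],[98,-75,19],[-98,75,12],[-98,-75,12]]: u,v=proj(ms,W(p,q)); print(q,W(p,q).round(),((u-200)*5,(v-170)*5))
for th in [p[3]]:
  for q in [leaf(96,65,th,2,21),leaf(96,-65,th,2,21)]: u,v=proj(ms,W(p,q)); print(((u-200)*5,(v-170)*5))
for n in ["holder","spare","ring","hood","cap","pen","switch_base"]:
    for c in ["scene","side"]: print(n,c,[(r["score"],np.round(r["position"])) for r in finder.look_for(c,n)[:1]])
E
```

```text
[5.49801910e+02 1.20479711e+02 1.45430780e+00 3.82857094e-01] [[0.1, -0.1], [-0.5, -0.3], [0.1, 0.2], [-1.5, -0.1], [0.1, -0.4], [0.0, -0.1], [-0.3, -0.1], [0.7, 0.3], [1.1, 1.2]]
tab [506.80646848  28.38219781  59.85151233] spine [549.80191038 120.47971116  21.        ]
[98, 75, 19] [487. 227.  19.] (np.float64(160.3378973573426), np.float64(136.4314497009795))
[98, -75, 19] [636. 209.  19.] (np.float64(404.62123985948523), np.float64(42.241867544768894))
[-98, 75, 12] [464.  32.  12.] (np.float64(315.3227105263875), np.float64(386.53598500816156))
[-98, -75, 12] [613.  14.  12.] (np.float64(571.2891873267665), np.float64(278.6346584505361))
(np.float64(317.4658884295553), np.float64(307.81062623421604))
(np.float64(544.1758368239969), np.float64(214.2907878255555))
holder scene [(0.85, array([ 620., -149.,   14.]))]
holder side [(0.88, array([ 621., -164.,   12.]))]
spare scene [(0.92, array([545., 325.,   7.]))]
spare side [(0.87, array([541., 318.,   8.]))]
ring scene [(0.76, array([661., 276.,   9.]))]
ring side [(0.75, array([655., 274.,   9.]))]
hood scene [(0.92, array([386.,  74.,  31.]))]
hood side [(0.86, array([385.,  93.,  27.]))]
cap scene [(0.96, array([706.,  89.,  10.]))]
cap side [(0.84, array([697.,  76.,  10.]))]
pen scene [(0.9, array([741., 221.,  10.]))]
pen side [(0.6, array([731., 183.,  14.]))]
switch_base scene [(0.85, array([ 437., -464.,   29.]))]
switch_base side [(0.82, array([ 414., -479.,   25.]))]
```

```bash
cat >> h.py <<'E'
from scipy.spatial.transform import Rotation as Ro
P=[549.8,120.5,1.4543]; TIP=19.
c_,s_=np.cos(P[2]),np.sin(P[2]); EX=np.array([c_,s_,0]); EY=np.array([-s_,c_,0]); EZ=np.array([0,0,1.])
def pose(X,Z,phi,y=32,tip=None):
    tx=np.sin(phi)*EX-np.cos(phi)*EZ; R=np.stack([tx,-EY,np.cross(tx,-EY)],1)
    t=np.array([P[0],P[1],0])+X*EX+y*EY+Z*EZ
    return t-(TIP if tip is None else tip)*tx,R
def state():
    s=ctrl.sense(); p,R=np.array(s["ee_pos"]),np.array(s["ee_rot"])
    t=p+TIP*R[:,0]-np.array([P[0],P[1],0])
    print("t",round(s["time_s"],2),"tip X,y,Z",np.round([t@EX,t@EY,t[2]],1),"phi",round(float(np.arctan2(R[:,0]@EX,-R[2,0])),3),"F",np.round(s["contact_force"],1),"w",round(s["grip_width"],1),"q",np.round(s["q"],2))
    return p,R
def plan(wps):
    "wps: list of (X,Z,phi[,y]); prints row per waypoint"
    p,R=state()
    for w in wps:
        p2,R2=pose(*w); d=R.T@(p2-p); a=Ro.from_matrix(R.T@R2).as_rotvec()
        print(w,"d",np.round(d,1),"a",np.round(a,3)); p,R=p2,R2
E
python3 - <<'E'
from h import *
p,R=state()
plan([(-160,110,.873)])
plan([(-145.7,73.6,.873)])
E
```

```text
t 1.25 tip X,y,Z [-110.9  -88.7  231.3] phi -0.0 F [0.  0.7 0.1] w 85.6 q [-0.1   0.28 -0.03  1.27 -0.    1.47]
t 1.25 tip X,y,Z [-110.9  -88.7  231.3] phi -0.0 F [0.  0.7 0.1] w 85.6 q [-0.1   0.28 -0.03  1.27 -0.    1.47]
(-160, 110, 0.873) d [ 128.1 -127.3   49.2] a [0.109 0.872 0.051]
t 1.25 tip X,y,Z [-110.9  -88.7  231.3] phi -0.0 F [0.  0.7 0.1] w 85.6 q [-0.1   0.28 -0.03  1.27 -0.    1.47]
(-145.7, 73.6, 0.873) d [ 164.5 -125.6   34.9] a [0.109 0.872 0.051]
```

```bash
python3 -m jog '[{"delta_pos":[10,-25,10],"angular":[0.116,0,0]},{"delta_pos":[20,-25,8],"angular":[0,0.145,0]},{"delta_pos":[20,-25,8],"angular":[0,0.145,0]},{"delta_pos":[20,-25,8],"angular":[0,0.145,0]},{"delta_pos":[20,-20,8],"angular":[0,0.145,0]},{"delta_pos":[0,0,0],"angular":[0,0.145,0]},{"delta_pos":[0,0,0],"angular":[0,0.145,0]}]' 0
python3 - <<'E'
from h import *
import cv2
plan([(-160,100,.873)])
im=eyes.snapshot("wrist"); cv2.imwrite("pics/w1.png",im[:,:,::-1])
m=eyes.camera_model("wrist"); s=ctrl.sense(); 
for k in [0,19,32]: print(k,proj(m,np.array(s["ee_pos"])+k*np.array(s["ee_rot"])[:,0]))
im=eyes.snapshot("side"); cv2.imwrite("pics/s1.png",im[:,:,::-1])
m=eyes.camera_model("side")
for k in [0,19,32]: print(k,proj(m,np.array(s["ee_pos"])+k*np.array(s["ee_rot"])[:,0]))
E
```

```text
time_s: 2.12
ee_pos: [505.0, -10.9, 158.5]
ee_rot: [[0.101, 0.993, -0.061], [0.773, -0.117, -0.624], [-0.626, 0.016, -0.779]]
contact_force: [0.2, 0.3, -0.8]
grip_width: -0.2
t 2.12 tip X,y,Z [-120.9   29.   146.6] phi 0.894 F [ 0.2  0.3 -0.8] w -0.2 q [-0.56  0.37 -0.37  1.3   0.79  0.92]
(-160, 100, 0.873) d [-1.3 -3.5 60.4] a [ 0.012 -0.021 -0.011]
0 (np.float64(320.9022021248879), np.float64(332.99537887818326))
19 (np.float64(320.7522259716596), np.float64(309.8246377937652))
32 (np.float64(320.667812876608), np.float64(296.78313801216507))
0 (np.float64(282.38059564633954), np.float64(213.19624836364852))
19 (np.float64(279.92768102950686), np.float64(212.49015209090135))
32 (np.float64(278.2841642378876), np.float64(212.01704916559115))
```

View pics/w1.png

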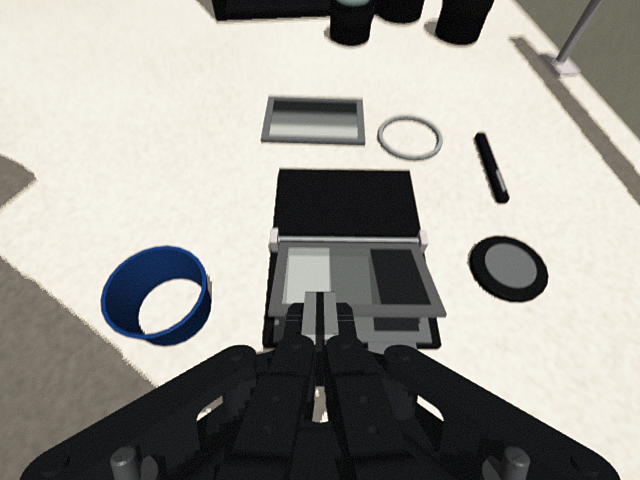

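View pics/s1.png

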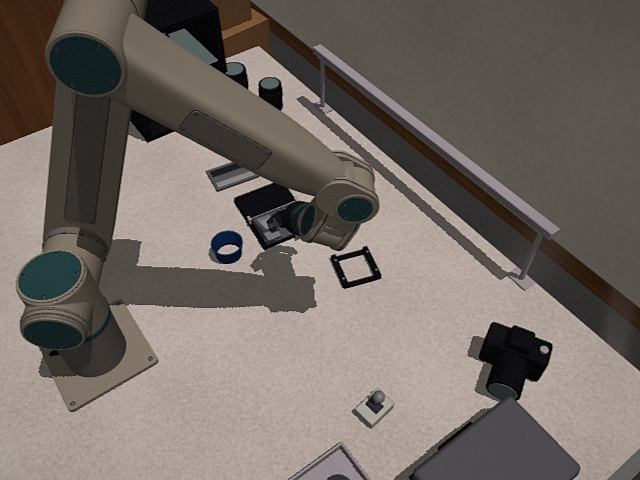

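```bash
python3 - <<'E'
from h import *
m=eyes.camera_model("wrist"); s=ctrl.sense(); R=np.array(s["ee_rot"]);p=np.array(s["ee_pos"])
for k in [10,15,19,25,32]: print(k,[np.round(proj(m,p+k*R[:,0]-11*R[:,2]+y*R[:,1])) for y in (-10,0,10)])
a=(-160,105,.873);print("pre");plan([a,(-145.7,73.6,.873),(-99.7,35,.873)])
E
```

```text
10 [array([297., 297.]), array([321., 297.]), array([344., 297.])]
15 [array([298., 292.]), array([321., 292.]), array([344., 292.])]
19 [array([299., 288.]), array([321., 288.]), array([343., 288.])]
25 [array([299., 282.]), array([321., 282.]), array([342., 282.])]
32 [array([300., 276.]), array([321., 276.]), array([341., 276.])]
pre
t 2.23 tip X,y,Z [-121.8   30.   143.5] phi 0.892 F [-0.3  0.3 -0.1] w -0.1 q [-0.56  0.37 -0.37  1.3   0.78  0.93]
(-160, 105, 0.873) d [-5.5 -2.1 53.6] a [ 0.005 -0.019 -0.008]
(-145.7, 73.6, 0.873) d [31.1 -0.  14.9] a [0. 0. 0.]
(-99.7, 35, 0.873) d [60.  0.  0.] a [0. 0. 0.]
```

```bash
python3 -m jog '[{"delta_pos":[-4,-1,27],"angular":[0,0,0]},{"delta_pos":[-2,-1,27],"angular":[0,-0.019,0]},{"delta_pos":[15,0,7],"angular":[0,0,0]},{"delta_pos":[16,0,8],"angular":[0,0,0]},{"delta_pos":[0,0,0],"angular":[0,0,0]}]'
python3 - <<'E'
from h import *
import cv2
plan([(-145.7,73.6,.873),(-99.7,35,.873)])
im=eyes.snapshot("wrist"); cv2.imwrite("pics/w2.png",im[:,:,::-1])
im=eyes.snapshot("scene")[220:370,330:530]; cv2.imwrite("pics/sc2.png",cv2.resize(im[:,:,::-1],(800,600)))
E
```

```text
time_s: 2.85
ee_pos: [502.1, -38.7, 84.7]
ee_rot: [[0.097, 0.993, -0.066], [0.75, -0.117, -0.651], [-0.654, 0.014, -0.756]]
contact_force: [1.0, 1.2, -0.6]
grip_width: 0.2
t 2.85 tip X,y,Z [-149.3   28.7   72.3] phi 0.858 F [ 1.   1.2 -0.6] w 0.2 q [-0.59  0.47 -0.4   1.18  0.74  0.9 ]
(-145.7, 73.6, 0.873) d [ 1.8 -3.1 -3.1] a [ 0.01   0.015 -0.009]
(-99.7, 35, 0.873) d [60.  0.  0.] a [0. 0. 0.]
```

View pics/w2.png

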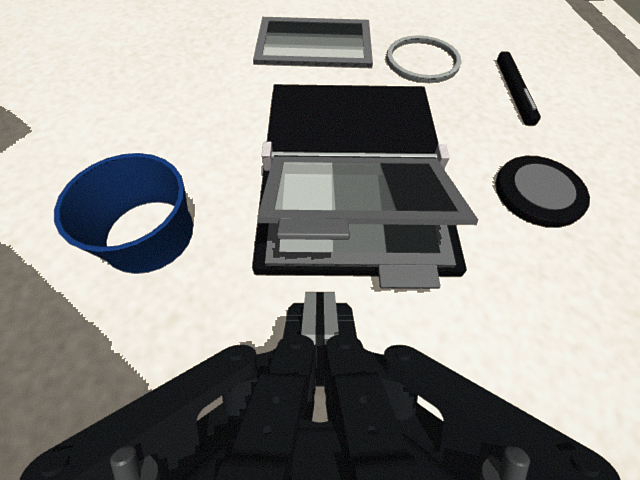

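View pics/sc2.png

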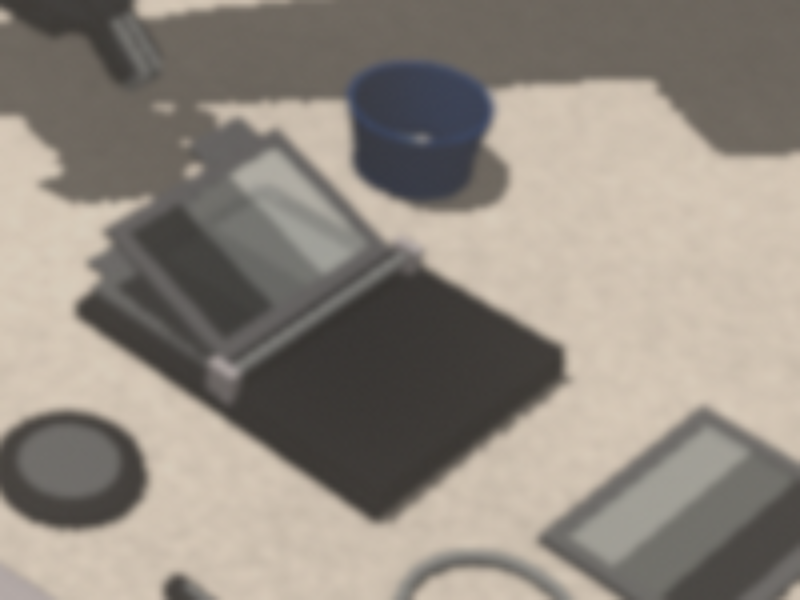

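```bash
python3 -m jog '[{"delta_pos":[16,-1,-1],"angular":[0,0.01,0]},{"delta_pos":[16,-1,0],"angular":[0,0,0]},{"delta_pos":[16,0,0],"angular":[0,0,0]},{"delta_pos":[14,0,0],"angular":[0,0,0]},{"delta_pos":[0,0,0],"angular":[0,0,0]}]'
python3 - <<'E'
from h import *
import cv2
plan([(-99.7,35,.873)])
im=eyes.snapshot("wrist"); cv2.imwrite("pics/w3.png",im[:,:,::-1])
im=eyes.snapshot("scene")[220:370,330:530]; cv2.imwrite("pics/sc3.png",cv2.resize(im[:,:,::-1],(800,600)))
E
```

```text
time_s: 3.58
ee_pos: [508.7, 10.6, 46.1]
ee_rot: [[0.102, 0.993, -0.061], [0.755, -0.117, -0.645], [-0.648, 0.02, -0.762]]
contact_force: [-0.2, -0.7, 0.3]
grip_width: -0.1
t 3.58 tip X,y,Z [-99.4  27.8  33.8] phi 0.866 F [-0.2 -0.7  0.3] w -0.1 q [-0.51  0.5  -0.46  1.01  0.79  1.  ]
(-99.7, 35, 0.873) d [-1.  -3.9 -0.7] a [ 0.015  0.007 -0.013]
```

View pics/w3.png

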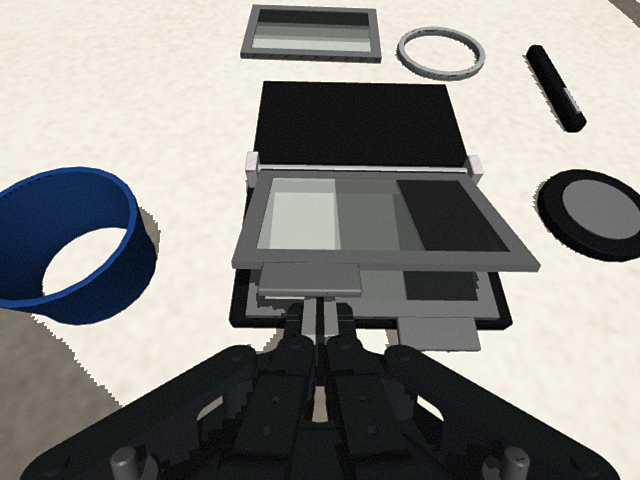

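View pics/sc3.png

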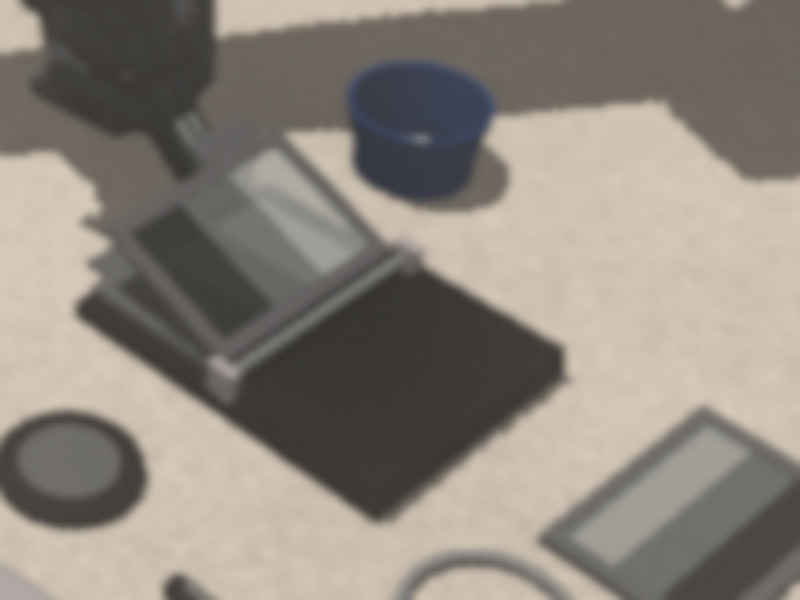

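```bash
cat >> h.py <<'E'
def arc(angs,phis,r=92,y=28):
    out=[]
    for a,f in zip(angs,phis):
        U=np.array([-r*np.cos(a)-2*np.sin(a),21+r*np.sin(a)-2*np.cos(a)])
        C=U-11*np.array([np.cos(f),np.sin(f)])
        out.append((round(C[0],1),round(C[1],1),round(f,3),y))
    return out
def phi_of(a): return float(np.interp(a,[1.0,3.0],[.873,.1]))
E
python3 - <<'E'
from h import *
A=np.arange(.35,1.0,.1); plan(arc(A,[phi_of(a) for a in A]))
E
```

```text
t 3.67 tip X,y,Z [-100.4   26.8   34.3] phi 0.865 F [-0.4 -0.9  0.1] w 0.2 q [-0.51  0.5  -0.46  1.02  0.79  1.  ]
(np.float64(-94.2), np.float64(42.2), 0.873, 28) d [-0.4 -0.7 -9.9] a [ 0.015  0.008 -0.015]
(np.float64(-90.8), np.float64(50.8), 0.873, 28) d [-2.9  0.  -8.8] a [0. 0. 0.]
(np.float64(-86.5), np.float64(59.0), 0.873, 28) d [-2. -0. -9.] a [0. 0. 0.]
(np.float64(-81.5), np.float64(66.7), 0.873, 28) d [-1.1  0.  -9.1] a [0. 0. 0.]
(np.float64(-75.7), np.float64(73.8), 0.873, 28) d [-0.1 -0.  -9.2] a [0. 0. 0.]
(np.float64(-69.3), np.float64(80.4), 0.873, 28) d [ 0.7  0.  -9.2] a [0. 0. 0.]
(np.float64(-62.2), np.float64(86.2), 0.873, 28) d [ 1.7 -0.  -9. ] a [0. 0. 0.]
```

```bash
python3 -m jog '[{"delta_pos":[0,-1,-9],"angular":[0,0,0]},{"delta_pos":[-2,0,-9],"angular":[0,0,0]},{"delta_pos":[-2,0,-9],"angular":[0,0,0]},{"delta_pos":[-1,0,-9],"angular":[0,0,0]}]'
python3 - <<'E'
from h import *
import cv2
A=np.arange(.75,1.5,.1); plan(arc(A,[phi_of(a) for a in A]))
im=eyes.snapshot("scene")[180:370,300:530]; cv2.imwrite("pics/sc4.png",cv2.resize(im[:,:,::-1],(726,600)))
E
```

```text
time_s: 4.18
ee_pos: [511.0, 28.8, 79.7]
ee_rot: [[0.105, 0.993, -0.06], [0.753, -0.119, -0.647], [-0.65, 0.023, -0.76]]
contact_force: [0.7, -1.0, -1.3]
grip_width: 0.2
t 4.17 tip X,y,Z [-81.2  27.6  67.3] phi 0.864 F [ 0.7 -1.  -1.3] w 0.2 q [-0.48  0.43 -0.47  1.04  0.8   1.05]
(np.float64(-75.7), np.float64(73.8), 0.873, 28) d [-0.   0.1 -8.3] a [ 0.015  0.01  -0.017]
(np.float64(-69.3), np.float64(80.4), 0.873, 28) d [ 0.7  0.  -9.2] a [0. 0. 0.]
(np.float64(-62.2), np.float64(86.2), 0.873, 28) d [ 1.7 -0.  -9. ] a [0. 0. 0.]
(np.float64(-54.7), np.float64(91.5), 0.854, 28) d [ 2.3  0.  -9.2] a [-0.    -0.019 -0.   ]
(np.float64(-47.0), np.float64(96.2), 0.815, 28) d [ 2.7 -0.  -9.3] a [ 0.    -0.039 -0.   ]
(np.float64(-38.8), np.float64(100.0), 0.776, 28) d [ 3.4  0.  -9.1] a [ 0.    -0.039  0.   ]
(np.float64(-30.2), np.float64(102.9), 0.738, 28) d [ 4.  -0.  -8.9] a [-0.    -0.038 -0.   ]
(np.float64(-21.5), np.float64(105.0), 0.699, 28) d [ 4.3  0.  -8.6] a [-0.    -0.039 -0.   ]
```

View pics/sc4.png

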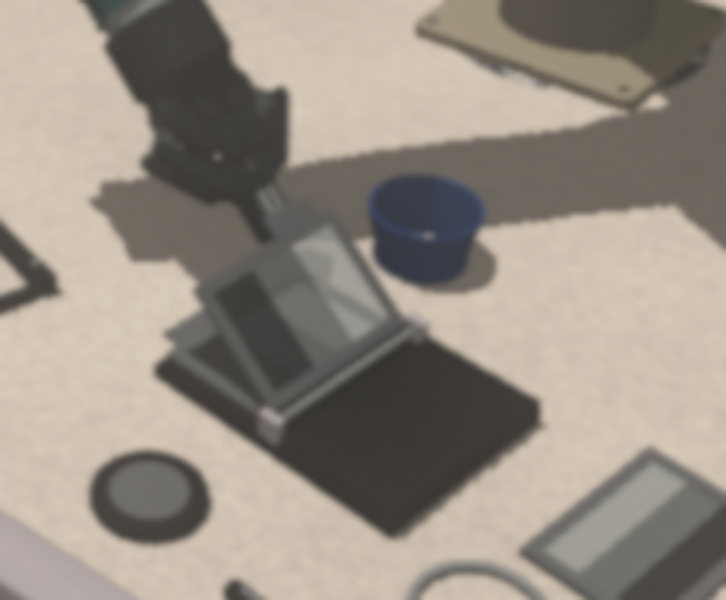

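The leaf has risen to about 40° with the finger under the tab (finger tip near (265,220) in the crop). The base, lower leaf and hood look unmoved. I'll continue along the arc.

```bash
python3 -m jog '[{"delta_pos":[0,0,-9],"angular":[0,0,0]},{"delta_pos":[1,0,-9],"angular":[0,0,0]},{"delta_pos":[2,0,-9],"angular":[0,0,0]},{"delta_pos":[2,0,-9],"angular":[0,-0.02,0]},{"delta_pos":[3,0,-9],"angular":[0,-0.04,0]},{"delta_pos":[3,0,-9],"angular":[0,-0.04,0]},{"delta_pos":[4,0,-9],"angular":[0,-0.04,0]}]'
python3 - <<'E'
from h import *
import cv2
A=np.arange(1.35,2.3,.1); plan(arc(A,[phi_of(a) for a in A]))
im=eyes.snapshot("scene")[180:370,300:530]; cv2.imwrite("pics/sc5.png",cv2.resize(im[:,:,::-1],(726,600)))
E
```

```text
time_s: 5.1
ee_pos: [517.1, 84.6, 119.4]
ee_rot: [[0.097, 0.992, -0.076], [0.652, -0.121, -0.749], [-0.752, 0.023, -0.659]]
contact_force: [0.9, -0.8, -1.4]
grip_width: 0.0
t 5.1 tip X,y,Z [-26.9  27.9 105.1] phi 0.72 F [ 0.9 -0.8 -1.4] w 0.0 q [-0.32  0.28 -0.5   0.94  0.71  1.31]
(np.float64(-30.2), np.float64(102.9), 0.738, 28) d [-0.5  0.2  4.3] a [ 0.012  0.019 -0.02 ]
(np.float64(-21.5), np.float64(105.0), 0.699, 28) d [ 4.3  0.  -8.6] a [-0.    -0.039 -0.   ]
(np.float64(-12.6), np.float64(106.2), 0.66, 28) d [ 4.8 -0.  -8.3] a [ 0.    -0.039  0.   ]
(np.float64(-3.7), np.float64(106.5), 0.622, 28) d [ 5.2  0.  -7.9] a [ 0.    -0.038 -0.   ]
(np.float64(5.2), np.float64(105.8), 0.583, 28) d [ 5.8  0.  -7.6] a [ 0.    -0.039  0.   ]
(np.float64(14.0), np.float64(104.3), 0.544, 28) d [ 6.1 -0.  -7.3] a [-0.    -0.039 -0.   ]
(np.float64(22.6), np.float64(101.9), 0.506, 28) d [ 6.5  0.  -6.8] a [ 0.    -0.038  0.   ]
(np.float64(30.8), np.float64(98.6), 0.467, 28) d [ 6.9 -0.  -6.3] a [-0.    -0.039  0.   ]
(np.float64(38.7), np.float64(94.5), 0.429, 28) d [ 7.2  0.  -5.9] a [-0.    -0.038  0.   ]
(np.float64(46.1), np.float64(89.7), 0.39, 28) d [ 7.5  0.  -5.5] a [ 0.    -0.039  0.   ]
```

View pics/sc5.png

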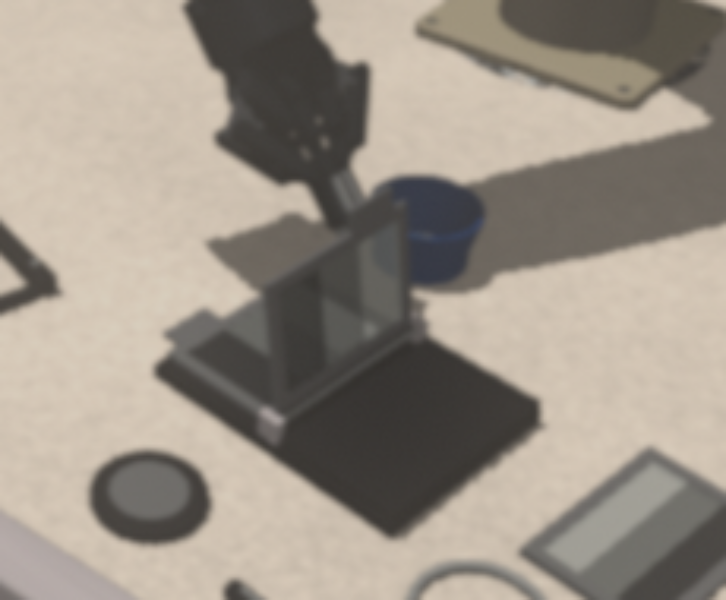

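```bash
python3 -m jog '[{"delta_pos":[4,0,-5],"angular":[0,-0.02,0]},{"delta_pos":[5,0,-8],"angular":[0,-0.04,0]},{"delta_pos":[5,0,-8],"angular":[0,-0.04,0]},{"delta_pos":[6,0,-8],"angular":[0,-0.04,0]},{"delta_pos":[6,0,-7],"angular":[0,-0.04,0]},{"delta_pos":[6,0,-7],"angular":[0,-0.04,0]},{"delta_pos":[7,0,-6],"angular":[0,-0.04,0]}]'
python3 - <<'E'
from h import *
import cv2
A=np.arange(2.05,2.95,.1); plan(arc(A,[phi_of(a) for a in A]))
im=eyes.snapshot("scene")[180:370,300:530]; cv2.imwrite("pics/sc6.png",cv2.resize(im[:,:,::-1],(726,600)))
E
```

```text
time_s: 6.02
ee_pos: [524.3, 150.0, 116.4]
ee_rot: [[0.073, 0.992, -0.101], [0.432, -0.123, -0.893], [-0.899, 0.022, -0.438]]
contact_force: [-0.1, -1.0, 0.2]
grip_width: 0.0
t 6.03 tip X,y,Z [34.6 28.3 99.4] phi 0.453 F [-0.1 -1.   0.2] w 0.0 q [-0.06  0.2  -0.49  0.82  0.45  1.64]
(np.float64(30.8), np.float64(98.6), 0.467, 28) d [-1.   0.7  4. ] a [ 0.004  0.014 -0.023]
(np.float64(38.7), np.float64(94.5), 0.429, 28) d [ 7.2  0.  -5.9] a [-0.    -0.038  0.   ]
(np.float64(46.1), np.float64(89.7), 0.39, 28) d [ 7.5  0.  -5.5] a [ 0.    -0.039  0.   ]
(np.float64(52.9), np.float64(84.1), 0.351, 28) d [ 7.8  0.  -4.9] a [-0.    -0.039 -0.   ]
(np.float64(59.1), np.float64(77.8), 0.313, 28) d [ 8.1  0.  -4.4] a [-0.    -0.038  0.   ]
(np.float64(64.7), np.float64(71.0), 0.274, 28) d [ 8.2  0.  -4. ] a [ 0.    -0.039 -0.   ]
(np.float64(69.5), np.float64(63.6), 0.235, 28) d [ 8.4 -0.  -3.4] a [-0.    -0.039  0.   ]
(np.float64(73.5), np.float64(55.8), 0.197, 28) d [ 8.5  0.  -2.8] a [ 0.    -0.038  0.   ]
(np.float64(76.7), np.float64(47.6), 0.158, 28) d [ 8.7  0.  -2.3] a [-0.    -0.039 -0.   ]
(np.float64(79.0), np.float64(39.2), 0.119, 28) d [ 8.7  0.  -1.7] a [ 0.    -0.039 -0.   ]
```

View pics/sc6.png

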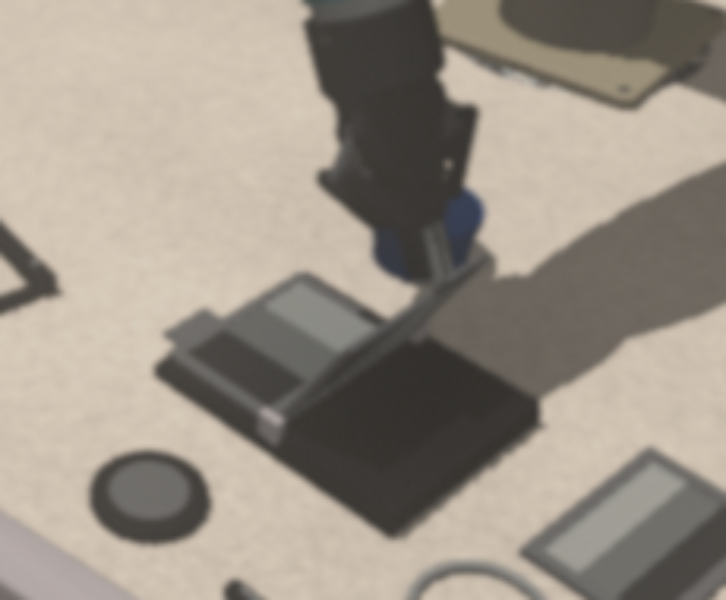

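```bash
python3 -m jog '[{"delta_pos":[6,0,-3],"angular":[0,-0.03,0]},{"delta_pos":[8,0,-5],"angular":[0,-0.04,0]},{"delta_pos":[8,0,-5],"angular":[0,-0.04,0]},{"delta_pos":[8,0,-4],"angular":[0,-0.04,0]},{"delta_pos":[8,0,-4],"angular":[0,-0.04,0]},{"delta_pos":[8,0,-3],"angular":[0,-0.04,0]}]'
python3 - <<'E'
from h import *
import cv2
A=np.r_[np.arange(2.65,3.1,.1),3.14]; plan(arc(A,[phi_of(a) for a in A]))
im=eyes.snapshot("scene")[180:370,300:530]; cv2.imwrite("pics/sc7.png",cv2.resize(im[:,:,::-1],(726,600)))
E
```

```text
time_s: 6.82
ee_pos: [529.0, 190.6, 80.1]
ee_rot: [[0.045, 0.992, -0.117], [0.211, -0.124, -0.97], [-0.976, 0.019, -0.215]]
contact_force: [-1.0, -0.8, 0.3]
grip_width: -0.1
t 6.83 tip X,y,Z [71.3 28.5 61.6] phi 0.217 F [-1.  -0.8  0.3] w -0.1 q [ 0.13  0.26 -0.45  0.78  0.2   1.83]
(np.float64(69.5), np.float64(63.6), 0.235, 28) d [-2.4  0.9  1.7] a [-0.004  0.018 -0.021]
(np.float64(73.5), np.float64(55.8), 0.197, 28) d [ 8.5  0.  -2.8] a [ 0.    -0.038  0.   ]
(np.float64(76.7), np.float64(47.6), 0.158, 28) d [ 8.7  0.  -2.3] a [-0.    -0.039 -0.   ]
(np.float64(79.0), np.float64(39.2), 0.119, 28) d [ 8.7  0.  -1.7] a [ 0.    -0.039 -0.   ]
(np.float64(80.5), np.float64(30.3), 0.1, 28) d [ 9.  -0.  -0.8] a [-0.    -0.019  0.   ]
(np.float64(81.1), np.float64(22.0), 0.1, 28) d [8.3 0.  0.2] a [0. 0. 0.]
```

View pics/sc7.png

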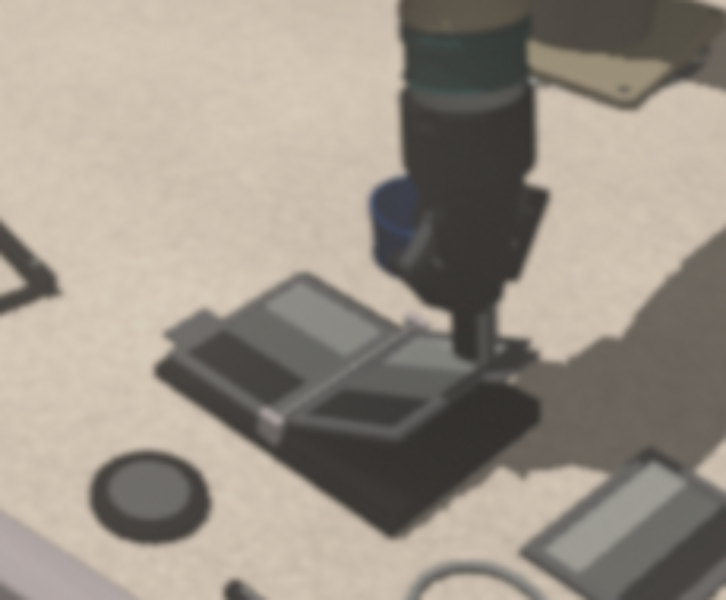

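```bash
python3 -m jog '[{"delta_pos":[7,0,-1],"angular":[0,-0.04,0]},{"delta_pos":[8,0,-2],"angular":[0,-0.04,0]},{"delta_pos":[8,0,-1],"angular":[0,-0.04,0]},{"delta_pos":[6,0,-1],"angular":[0,0,0]},{"delta_pos":[4,0,0],"angular":[0,0,0]}]'
python3 -c "from h import *; state()"
```

```text
time_s: 7.5
ee_pos: [529.9, 201.8, 46.1]
ee_rot: [[0.028, 0.992, -0.122], [0.093, -0.124, -0.988], [-0.995, 0.016, -0.096]]
contact_force: [0.6, -0.1, 0.6]
grip_width: -0.2
t 7.5 tip X,y,Z [80.3 28.9 27.1] phi 0.096 F [ 0.6 -0.1  0.6] w -0.2 q [ 0.21  0.33 -0.43  0.76  0.09  1.91]
```

```bash
python3 -m jog '[{"delta_pos":[2,0,0],"angular":[0,0,0]},{"delta_pos":[2,0,0],"angular":[0,0,0]}]'
python3 -c "from h import *; state()"
```

```text
time_s: 7.75
ee_pos: [530.0, 201.9, 42.2]
ee_rot: [[0.028, 0.992, -0.123], [0.094, -0.125, -0.988], [-0.995, 0.016, -0.097]]
contact_force: [-3.7, -1.3, 13.3]
grip_width: 0.4
t 7.75 tip X,y,Z [80.4 28.8 23.3] phi 0.097 F [-3.7 -1.3 13.3] w 0.4 q [ 0.21  0.34 -0.43  0.75  0.09  1.91]
```

```bash
python3 -m jog '[{"delta_pos":[0.5,0,0],"angular":[0,0,0]}]'; python3 -m jog '[{"delta_pos":[-15,0,0],"angular":[0,0,0]},{"delta_pos":[-30,0,0],"angular":[0,0,0]},{"delta_pos":[-40,0,20],"angular":[0,0,0]},{"delta_pos":[-40,0,40],"angular":[0,0,0]},{"delta_pos":[0,0,50],"angular":[0,0,0]},{"delta_pos":[0,0,50],"angular":[0,0,0]},{"delta_pos":[0,0,0],"angular":[0,0,0]}]'
python3 - <<'E'
from h import *
import cv2
state()
im=eyes.snapshot("scene"); cv2.imwrite("pics/sc8f.png",im[:,:,::-1]);im=im[180:370,300:530]; cv2.imwrite("pics/sc8.png",cv2.resize(im[:,:,::-1],(726,600)))
im=eyes.snapshot("wrist"); cv2.imwrite("pics/w8.png",im[:,:,::-1])
im=eyes.snapshot("side");cv2.imwrite("pics/s8.png",im[:,:,::-1])
E
```

```text
time_s: 7.88
ee_pos: [529.9, 201.8, 42.5]
ee_rot: [[0.027, 0.992, -0.123], [0.095, -0.125, -0.988], [-0.995, 0.015, -0.098]]
contact_force: [-1.7, -0.7, 5.6]
grip_width: -0.1
time_s: 8.75
ee_pos: [508.8, 25.6, 162.0]
ee_rot: [[0.038, 0.992, -0.122], [0.092, -0.125, -0.988], [-0.995, 0.026, -0.096]]
contact_force: [0.2, 0.6, -0.0]
grip_width: 0.2
t 8.75 tip X,y,Z [-97.2  29.1 143.1] phi 0.096 F [ 0.2  0.6 -0. ] w 0.2 q [-0.13  0.12 -0.42  1.01  0.1   1.57]
```

View pics/sc8.png

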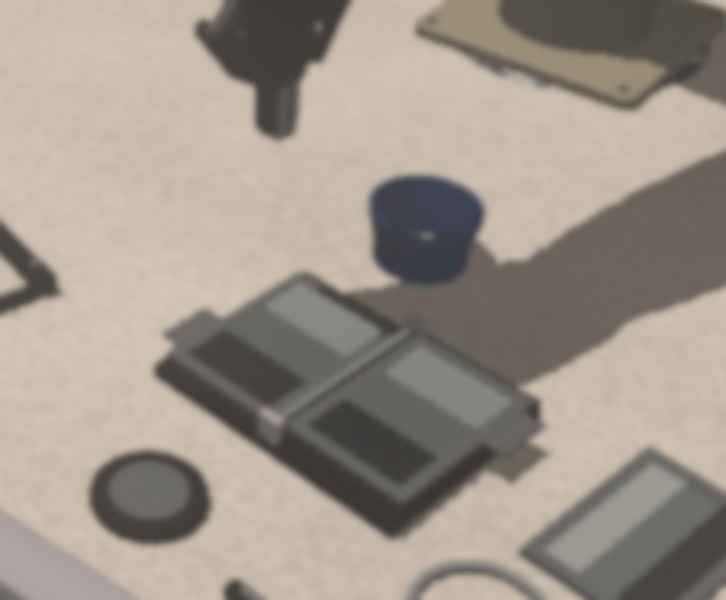

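View pics/w8.png

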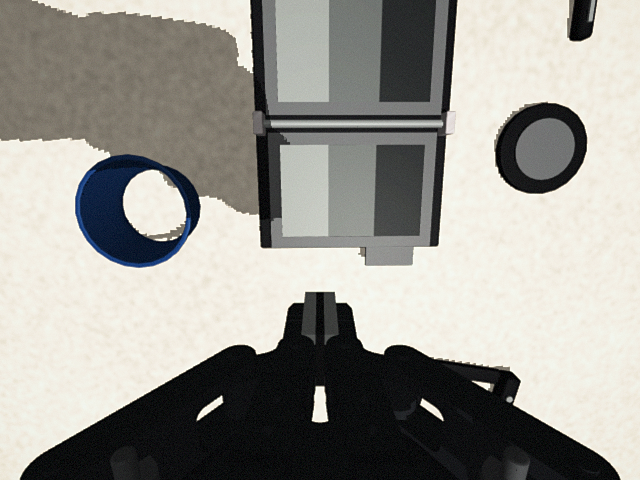

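View pics/s8.png

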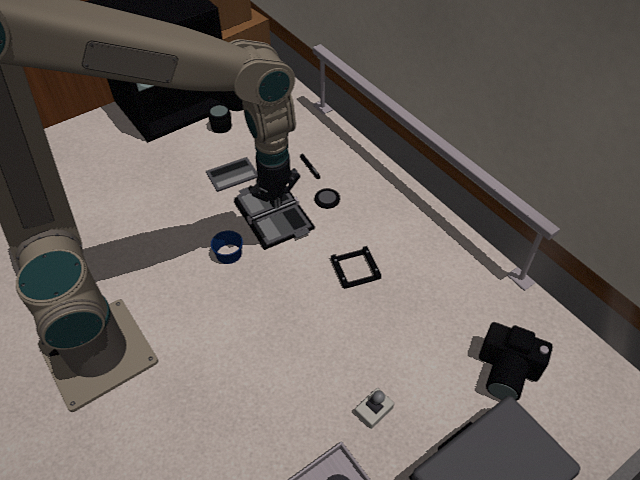

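```bash
python3 - <<'E'
from h import *
m=eyes.camera_model("scene"); s=726/230
O=np.array([P[0],P[1],0])
for name,q in [("baseR",(-98,-75,12)),("baseL top",(98,-75,19)),("baseL bottom",(98,-75,0))]+[(f"leaf{a}",(-96*np.cos(a)+2*-np.sin(a)*-1*0,-65,21+96*np.sin(a)+2)) for a in (3.14,3.07,3.0)]+[(f"tab{a} y{y}",(-112*np.cos(a),y,21+112*np.sin(a)+2)) for a in (3.14,3.07) for y in (12,52)]:
    u,v=proj(m,O+q[0]*EX+q[1]*EY+q[2]*EZ); print(name,round((u-300)*s),round((v-180)*600/190))
import cv2
im=cv2.imread("pics/sc8f.png")[270:360,370:480]; cv2.imwrite("pics/z8.png",cv2.resize(im,(733,600),interpolation=cv2.INTER_CUBIC))
a=cv2.imread("pics/scene0.png").astype(int);b=cv2.imread("pics/sc8f.png").astype(int)
E
```

```text
baseR 151 362
baseL top 393 517
baseL bottom 389 540
leaf3.14 402 501
leaf3.07 403 493
leaf3.0 403 484
tab3.14 y12 505 453
tab3.14 y52 543 422
tab3.07 y12 506 443
tab3.07 y52 545 412
```

View pics/z8.png

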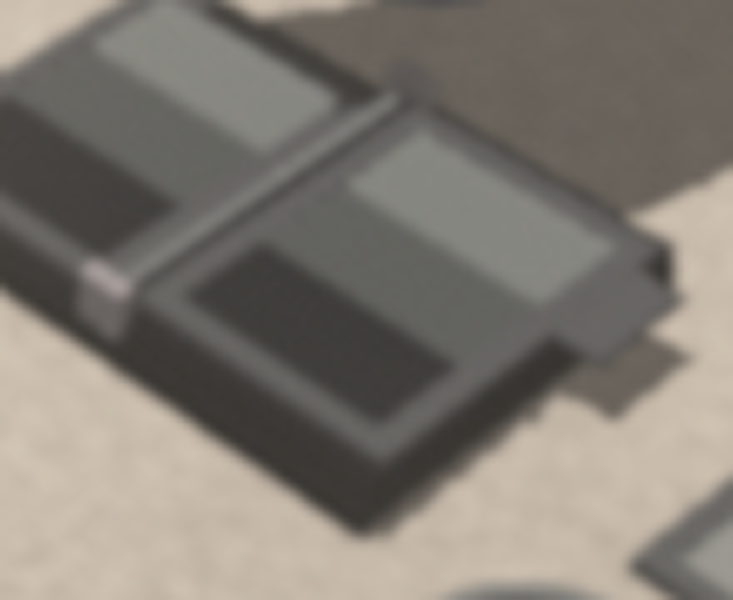

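```bash
python3 - <<'E'
from h import *
for n in ["scene","side"]:
    eyes.snapshot(n)
    for k in ["holder","spare","ring","hood","cap","pen"]: print(n,k,[np.round(r["position"]) for r in finder.look_for(n,k)[:1]])
state(); print(order.close_job())
E
```

```text
scene holder [array([ 620., -147.,   12.])]
scene spare [array([547., 324.,   8.])]
scene ring [array([659., 279.,   9.])]
scene hood [array([386.,  74.,  27.])]
scene cap [array([707.,  86.,   9.])]
scene pen [array([743., 221.,  14.])]
side holder [array([ 619., -162.,   11.])]
side spare [array([542., 319.,   6.])]
side ring []
side hood [array([520., 160.,  24.])]
side cap [array([698.,  77.,   8.])]
side pen []
t 9.6 tip X,y,Z [-94.4  29.5 142.1] phi 0.097 F [-0.2  0.4  0.4] w 0.0 q [-0.12  0.12 -0.42  1.01  0.1   1.57]
the job is handed in; nothing more can be done
None
```

I turned the upper leaf over the spine and pressed it flat on the robot's left, then backed clear and handed the job in at 9.6 s. I used closed fingertips, went in under the index tab, followed the hinge arc, and pressed lightly at the end. The highest force I read between moves was about 14 N, during the final press.

**Leaf:** in the last scene picture the leaf corner and tab corner are within about 1 pixel of where a fully flat leaf (3.14 rad) should show.

**Folio and lower leaf:** the folio base is where it started, within about 2 pixels. The lower leaf looks flat.

**Bystanders:** the scene camera found all six within about 5 mm of their starting readings. I never went near the light switch, and did not measure it again.

**Checks that failed or disagreed:** the side camera no longer found the ring or the pen, with the arm close to that line of sight. It also reported the hood at (520, 160), which is on the folio itself. I took that as a false detection, because the hood shows in its starting place in the scene and side pictures.

**Clear of everything:** at hand-in the fingertips were about 140 mm above the surface and the measured force was close to zero.

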